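# Close the piping-nozzle case on the cookie-decorating bench

## Task

Close the white piping-nozzle case with the wooden cover that fits it, the smaller of the two: tuck one long edge of the cover under the case's overhanging lip with the cover tilted, then level it down so that it lies flat and fully home inside the case, and let go. Leave the larger wooden cover and the decorated heart cookie where they lie.

Things in the scene. Friction and masses are not known exactly. Their poses are not given: they have to be found in the camera images.
- case: Fixed white case of steel nozzles, 152 (x) x 180 (y) x 60 mm. Origin: centre of underside, z up. Cavity 140 (x) x 168 (y), centred; the cover rests on a ledge all round it, 36 mm up. Lip: along the -x side (nearest the robot), free edge at x = -40 mm, underside 56, top 60 mm up. Other walls end 50 mm up. The mouth is only 110 mm along x: the cover enters tilted about 15 degrees, -x edge low.
- cover: The cover that fits: loose flat light-wood board, 120 (x) x 140 (y) x 8 mm thick, about 200 g. Along its middle stands a wooden grip bar 12 mm thick (x), 70 mm long (y), 40 mm high above the board. Symmetric: either 140 mm edge may go under the lip. Origin: centre of its underside; z up, bar on top. Seated it has 10 mm play either way along the case's x, 14 mm along y.
- big_cover: Bystander: cover of a larger case, same wood and same grip bar (12 x 70 x 40 mm, along y), but 160 mm (x) by 200 mm (y) by 8 mm; does not fit. Origin: centre of its underside. To be left alone.
- cookie: Bystander: heart-shaped cookie with white icing and blue edge, about 110 x 120 x 12 mm. Origin: at its underside, near its middle. To be left alone.
Not all that is in view belongs to the job. Several things have the shape of the case; the one meant has the colours described above.

How it is judged:
At the end, for the whole second after the job is handed in: The smaller cover lies released and at rest in the case: centre within 15 mm (case x) and 20 mm (case y) of the case's centre, underside 31 to 41 mm above the bench, level within 4 degrees, grip bar up, x axis within 17 degrees of the case's (either way round) (x of cover in the frame of case between -0.015 and 0.015 m and y of cover in the frame of case between -0.02 and 0.02 m and z of cover in the frame of case between 0.031 and 0.041 m and angle between cover's own z axis and vertical below 0.07 rad and angle between the x axis of cover and the x axis of case, either way round below 0.3 rad and linear speed of cover below 0.02 m/s and angular speed of cover below 0.1 rad/s); the robot touches nothing.
It fails at once if the larger cover is moved by more than 30 mm (distance of big_cover from where it was at the start of the episode above 0.03 m).
It fails at once if the cookie is moved by more than 30 mm (distance of cookie from where it was at the start of the episode above 0.03 m).
It also fails if it takes over 48 s, if anything falls off the work surface, if the arm or the gripper's body presses on something with over 40 N, if the wrist force passes 120 N, or if a joint passes its speed limit or range.

## Robot

A 6-joint arm with a two-finger parallel gripper is mounted at the origin on the work surface. World frame = base frame: x ahead of the robot, y to its left, z up, the work surface at z = 0. Lengths are in m, angles in rad, forces in N, time in s.
With the tool pointing down it reaches from about 0.25 to 0.725 m from the base axis. Payload 4 kg.
Tool frame: the origin (TCP) lies between the finger pads; the fingertips stand 11 mm ahead of it and the grasp point (between the pads) lies 8 mm behind it (bot.tip_extent is the distance from the TCP to the fingertips, in m); z points along the fingers, y is the line along which they close (so a half turn about z gives the same grasp; the last joint's range is limited). The gripper opens to 85 mm and grips with 20 to 120 N. Pads are 22 mm wide; open, the fingers measure 114 mm over their backs; the gripper's body (76 mm by 85 mm) begins 54 mm behind the grasp point. The pads swing forward as they close: fully open they stand 13 mm farther back than shut.
Start: joints at [-1.111, 0.241, 0.005, 1.335, 0, 1.571], TCP at [0.222, -0.448, 0.242] pointing down, gripper open.
Joint ranges: [-2.72, 2.72], [-1.05, 1.87], [-1.09, 1.28], [-1.99, 2.15], [-1.42, 1.44], [-3.14, 3.14]. Speed limits (rad/s): [2.79, 2.79, 3.14, 3.14, 3.14, 3.14].

## Interface

Orientations are given as a unit quaternion [x, y, z, w].
In Python, from workcell import bot gives the robot as it stands. The module is installed in compiled form; this text tells all that it offers.
- The arm moves only by the tool drive_tool, never from a script. Its argument "rows" is a list of rows, each an object of numbers: "dx", "dy", "dz": the shift along the tool's x, y, z in units of 50 mm (1.0 is 50 mm); "wx", "wy", "wz": the turn, a rotation vector about the tool's x, y, z in units of 5 degrees (1.0 is 5 degrees); "hand": the finger opening in mm, from 0 to 85.4. A call has 1 to 20 rows; each row is the pose to reach, as a shift and turn from the pose commanded when the call began, along the tool's axes at that moment; what a row does not reach only later rows make up. A row lasts 1/10 s, in which the tool goes at most 50 mm and 8.59 degrees, less where a joint would pass 70% of its speed; a pose out of reach is approached as far as the arm can. A call with a gripper value outside its range is refused whole. The fingers move at their own pace and stop on an object; the grip force is fixed at half the most. Time passes only in rows, so rows that repeat a pose let the fingers close. It gives the time, the measured TCP pose, the force, the opening and the grip force at its end, in the units of the state.
- bot.get_obs(): the state, without advancing time (a new reading comes with each control period).
- bot.camera(name): name is "scene" or "side" or "wrist"; returns the picture (420x560x3 uint8, red, green, blue); there is no depth.
- bot.get_calibration(name): a dict with "vfov" (degrees; the focal length in pixels is half the picture's height over the tangent of half this angle, whatever the lens; pixels are square), "cx", "cy" (the principal point, pixels), "k1" (the pictures are not rectified: a ray, as slopes to the right and down, at radius r is drawn at 1 + k1 r^2 times it, then the intrinsics apply), "origin" and "rotation" of the camera in the world; the wrist camera has in their place "mount" (4x4, takes a point from camera to tool coordinates, whose origin is the TCP and whose axes are the flange's). Camera axes: x right, y up, looking along -z (the intrinsics and any distortion apply to the point x, -y, -z); pixel columns grow to the right and rows downward; lengths in m; the calibration is good to about 2 mm. A picture is of the moment at which its call begins: read the wrist's pose just before it. get_calibration takes no time and is no camera call.
- bot.job_done(): hands the job in; it is judged then, once.
Trained networks look in the newest picture that a camera, given by its name, has taken for a name from the list of things; names that differ only in an ending like _2 or _b are one class to them, and where a whole thing is asked for, a point or a joint stands for the part that bears it (a point fixed in the world has none). Each returns a list of dicts, best first, with "score" (0 to 1); they miss things now and then, are a little off and sometimes report something else, mostly with a low value. They report only what shows in the picture. A call takes as long as a camera call. They do not tell look-alikes from the thing itself.
- bot.look_for(camera, thing): "extent" ([centre column, centre row, width, height] in pixels, round what is visible of it).
- bot.outline_of(camera, thing): "region" (420x560 bool, what is visible of it) and "extent" ([centre column, centre row, width, height] in pixels, round what is visible of it).
The state is a dict: "clock": time; "joint_pos": joint angles; "joint_vel": joint speeds; "tau": joint torques, N m; "eef_pos": TCP position; "tool_rot": TCP orientation; "ft_force": force on the tool from outside, world axes, zero at the start; "ft_torque": the same for the moment, N m; "grip_width": finger opening in m; "grasp_force": force on a finger pad.
Only numpy, scipy, OpenCV 4.12 (cv2) and the standard library are available. Lean on these libraries where they do the work, as an engineer would, in place of code of your own. Each camera call takes 0.05 s, during which the arm holds its last target. There are 200 camera calls.

## Working session

There is one attempt and no reset: what is moved stays moved. The work goes in short steps, Python scripts to look and compute and a tool call to move; the robot and the scene stay as the last step left them, time stands still between calls to the robot, and variables do not carry over. Pictures are saved under pics/ and viewed, at most 10 in all, crops included, and the job is handed in when it is done.

Besides the shell and the picture viewer there is one more tool, called after "Call:" as name(argument=value, ...), one argument or row to a line, values as JSON. drive_tool: Moves the arm, as the interface text tells. Its arguments: {"type":"object","properties":{"rows":{"type":"array","items":{"type":"object","properties":{"dx":{"type":"number"},"dy":{"type":"number"},"dz":{"type":"number"},"wx":{"type":"number"},"wy":{"type":"number"},"wz":{"type":"number"},"hand":{"type":"number"}}}}},"required":["rows"]}

```bash
mkdir -p pics
cat > h.py <<'E'
from workcell import bot
import numpy as np, cv2
from scipy.spatial.transform import Rotation as R
def cam(name):
    c=bot.get_calibration(name); f=210/np.tan(np.radians(c['vfov'])/2)
    if 'mount' in c:
        o=bot.get_obs(); T=np.eye(4);T[:3,:3]=R.from_quat(o['tool_rot']).as_matrix();T[:3,3]=o['eef_pos']
        M=T@np.array(c['mount']); return c,f,M[:3,3],M[:3,:3]
    return c,f,np.array(c['origin']),np.array(c['rotation'])
def proj(C,P):
    c,f,o,r=C; q=(np.atleast_2d(P)-o)@r; s=np.c_[q[:,0],-q[:,1]]/-q[:,2:]
    s=s*(1+c['k1']*(s**2).sum(1,keepdims=True)); return s*f+[c['cx'],c['cy']]
def toz(C,uv,z):
    c,f,o,r=C; d=(np.atleast_2d(uv)-[c['cx'],c['cy']])/f; s=d.copy()
    for _ in range(20): s=d/(1+c['k1']*(s**2).sum(1,keepdims=True))
    w=np.c_[s[:,0],-s[:,1],-np.ones(len(s))]@r.T
    return o+w*((z-o[2])/w[:,2])[:,None]
def save(im,n): cv2.imwrite('pics/'+n+'.png',im[:,:,::-1])
E
python3 - <<'E'
from h import *
ims=[]
for n in ['scene','side','wrist']:
    C=cam(n); im=bot.camera(n); save(im,n+'0'); ims.append(im)
    print(n,C[2].round(3),C[0]['k1'],C[1])
    for t in ['case','cover','big_cover','cookie']:
        print(t,[(np.round(d['extent']).tolist(),round(d['score'],2)) for d in bot.look_for(n,t)])
o=bot.get_obs();print(o['eef_pos'],R.from_quat(o['tool_rot']).as_matrix().round(3))
E
```

```text
scene [ 1.158 -0.55   1.041] -0.08574796478908513 414.243532636837
case [([114.0, 237.0, 85.0, 74.0], 0.86), ([206.0, 252.0, 82.0, 76.0], 0.61)]
cover [([379.0, 171.0, 48.0, 38.0], 0.64)]
big_cover [([322.0, 228.0, 84.0, 65.0], 0.68)]
cookie [([381.0, 217.0, 32.0, 30.0], 0.78)]
side [0.444 1.001 1.186] -0.05579041049581903 497.70827441781455
case [([275.0, 165.0, 46.0, 50.0], 0.69), ([326.0, 125.0, 50.0, 42.0], 0.6), ([241.0, 245.0, 59.0, 57.0], 0.35)]
cover []
big_cover [([239.0, 244.0, 54.0, 60.0], 0.59)]
cookie [([211.0, 297.0, 42.0, 34.0], 0.97)]
wrist [ 0.282 -0.418  0.374] -0.05711325584769005 328.4456432975454
case [([410.0, 161.0, 221.0, 195.0], 0.63), ([344.0, 5.0, 20.0, 10.0], 0.54)]
cover []
big_cover []
cookie []
[ 0.22186936 -0.44806733  0.24233209] [[ 0.896  0.444  0.   ]
 [ 0.444 -0.896 -0.   ]
 [-0.     0.    -1.   ]]
```

View pics/scene0.png

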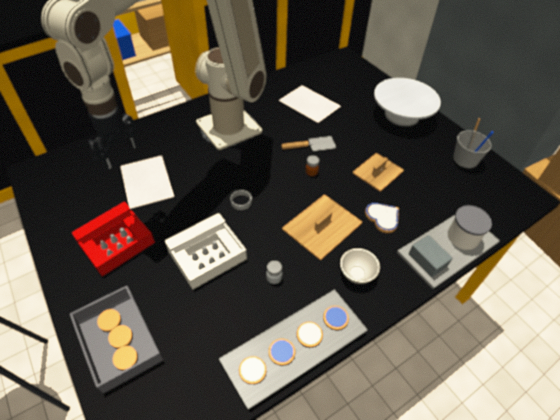

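View pics/side0.png

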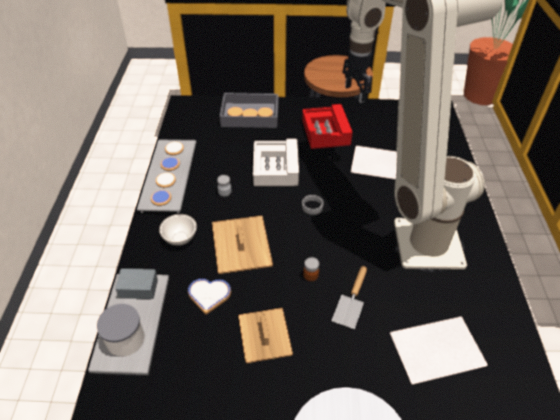

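The scene view shows the white case near (206,252), the small cover near (379,171), the big cover near (322,226) and the cookie at (382,217). In the side view they are at (275,163), (265,335), (241,244) and (210,295). Next I fit poses by silhouette.

```bash
cat >> h.py <<'E'
from scipy.optimize import minimize
def box(x0,x1,y0,y1,z0,z1): return np.array([[x,y,z] for x in(x0,x1) for y in(y0,y1) for z in(z0,z1)])
CASE=[box(-.076,.076,-.09,.09,0,.05),box(-.076,-.04,-.09,.09,.056,.06),box(-.076,-.07,-.09,.09,0,.06)]
def board(w,l): return [box(-w/2,w/2,-l/2,l/2,0,.008),box(-.006,.006,-.035,.035,.008,.048)]
COV=board(.12,.14)
def place(B,p,z=0):
    c,s=np.cos(p[2]),np.sin(p[2]); return [b@np.array([[c,s,0],[-s,c,0],[0,0,1]])+[p[0],p[1],z] for b in B]
def sil(C,parts):
    m=np.zeros((840,1120),np.uint8)
    for b in parts: cv2.fillConvexPoly(m,cv2.convexHull((proj(C,b)*2+.5).round().astype(np.int32)),1)
    return cv2.resize(m.astype(np.float32),(560,420),interpolation=cv2.INTER_AREA)
def fit(obs,B,p0,z=0):
    def cost(p):
        q=[p[0]/10,p[1]/10,p[2]]; s=0
        for C,m in obs:
            a=sil(C,place(B,q,z)); s+=1-np.minimum(a,m).sum()/np.maximum(a,m).sum()
        return s/len(obs)
    best=None
    for dy in (-.4,0,.4):
        x0=np.array([p0[0]*10,p0[1]*10,p0[2]+dy])
        r=minimize(cost,x0,method='Nelder-Mead',options=dict(initial_simplex=x0+np.array([[0,0,0],[.3,0,0],[0,.3,0],[0,0,.3]]),xatol=1e-3,fatol=1e-4))
        if best is None or r.fun<best.fun: best=r
    return best.x[:2]/10,best.x[2],best.fun
def mask(im,kind,uv,rad):
    h=cv2.cvtColor(im,cv2.COLOR_RGB2HSV)
    k=cv2.inRange(h,(5,50,50),(28,255,255)) if kind=='wood' else cv2.inRange(h,(0,0,100),(180,70,255))
    w=np.zeros_like(k); cv2.circle(w,tuple(map(int,uv)),rad,255,-1); k&=w
    k=cv2.morphologyEx(k,cv2.MORPH_CLOSE,np.ones((3,3)))
    n,l,st,ce=cv2.connectedComponentsWithStats(k); i=1+np.argmax(st[1:,4])
    cs,_=cv2.findContours((l==i).astype(np.uint8),cv2.RETR_EXTERNAL,cv2.CHAIN_APPROX_NONE)
    m=np.zeros_like(k); cv2.drawContours(m,cs,-1,1,-1); return m.astype(np.float32)
E
python3 - <<'E'
from h import *
ims={n:cv2.imread(f'pics/{n}0.png')[:,:,::-1].copy() for n in('scene','side')}
out=[]
for nm,B,kind,uv,rad in [('case',CASE,'white',((206,252),(275,163)),(46,30)),('cover',COV,'wood',((379,171),(265,335)),(30,33)),('big',board(.16,.2),'wood',((322,226),(241,244)),(45,40))]:
    obs=[(cam(n),mask(ims[n],kind,u,r)) for n,u,r in zip(('scene','side'),uv,(rad if 1 else 0))]
    g=[toz(C,u,.02)[0] for (C,m),u in zip(obs,uv)]
    print(nm,'guess',g[0][:2],g[1][:2],'area',[m.sum() for _,m in obs])
    for o in (obs,obs[:1],obs[1:]):
        for base in (0,1.57) if nm!='case' else (0,): print(base,[np.round(v,4) for v in fit(o,B,[*g[0][:2],base])])
E
```

```text
Traceback (most recent call last):
  File "h.py", line 16, in toz
    w=np.c_[s[:,0],-s[:,1],-np.ones(len(s))]@r.T
      ~~~~~~~~~~~~~~~~~~~~~~~~~~~~~~~~~~~~~~^~~~
ValueError: matmul: Input operand 1 has a mismatch in its core dimension 0, with gufunc signature (n?,k),(k,m?)->(n?,m?) (size 4 is different from 3)
```

```bash
sed -i "s/return c,f,np.array(c\['origin'\]),np.array(c\['rotation'\])/return c,f,np.array(c['origin']),R.from_quat(c['rotation']).as_matrix()/" h.py
python3 - <<'E'
from h import *
ims={n:cv2.imread(f'pics/{n}0.png')[:,:,::-1].copy() for n in('scene','side')}
out=[]
for nm,B,kind,uv,rad in [('case',CASE,'white',((206,252),(275,163)),(46,30)),('cover',COV,'wood',((379,171),(265,335)),(30,33)),('big',board(.16,.2),'wood',((322,226),(241,244)),(45,40))]:
    obs=[(cam(n),mask(ims[n],kind,u,r)) for n,u,r in zip(('scene','side'),uv,(rad if 1 else 0))]
    g=[toz(C,u,.02)[0] for (C,m),u in zip(obs,uv)]
    print(nm,'guess',g[0][:2],g[1][:2],'area',[m.sum() for _,m in obs])
    for o in (obs,obs[:1],obs[1:]):
        for base in (0,1.57) if nm!='case' else (0,): print(base,[np.round(v,4) for v in fit(o,B,[*g[0][:2],base])])
E
```

```text
case guess [ 0.49050902 -0.3439547 ] [ 0.48843921 -0.34222243] area [np.float32(3605.0), np.float32(2081.0)]
0 [array([ 0.4863, -0.3406]), np.float64(0.0423), np.float64(0.0349)]
0 [array([ 0.4867, -0.341 ]), np.float64(0.0425), np.float64(0.0199)]
0 [array([ 0.4879, -0.3391]), np.float64(0.0594), np.float64(0.053)]
cover guess [0.50894503 0.3169552 ] [0.49355017 0.34156638] area [np.float32(1159.0), np.float32(2428.0)]
0 [array([0.4937, 0.3274]), np.float64(0.2244), np.float64(0.0744)]
1.57 [array([0.4953, 0.3286]), np.float64(1.9181), np.float64(0.2168)]
0 [array([0.4966, 0.3272]), np.float64(0.2244), np.float64(0.0757)]
1.57 [array([0.4937, 0.3177]), np.float64(1.7904), np.float64(0.2083)]
0 [array([0.4953, 0.3289]), np.float64(0.2054), np.float64(0.0681)]
1.57 [array([0.4944, 0.3303]), np.float64(1.6233), np.float64(0.2145)]
big guess [0.59514064 0.0029857 ] [0.58014361 0.03459613] area [np.float32(2906.0), np.float32(2962.0)]
0 [array([0.5834, 0.015 ]), np.float64(0.2013), np.float64(0.0618)]
1.57 [array([0.5814, 0.0157]), np.float64(2.0865), np.float64(0.2897)]
0 [array([0.5837, 0.0146]), np.float64(0.2153), np.float64(0.0506)]
1.57 [array([0.5841, 0.0085]), np.float64(2.0703), np.float64(0.2843)]
0 [array([0.5825, 0.0174]), np.float64(0.2276), np.float64(0.067)]
1.57 [array([0.5807, 0.0201]), np.float64(1.5065), np.float64(0.2902)]
```

```bash
cat >> h.py <<'E'
def down(yaw,tilt=0): # tool x at yaw+90deg, y along the thing's x axis, z down; tilt: -x edge low
    c,s=np.cos(yaw),np.sin(yaw); M=np.array([[-s,c,0],[c,s,0],[0,0,-1]]).T
    return R.from_rotvec(-tilt*np.array([-s,c,0])).as_matrix()@M
def row(p,M):
    o=bot.get_obs(); M0=R.from_quat(o['tool_rot']).as_matrix()
    print('d',((p-o['eef_pos'])@M0/.05).round(3),'w',(np.degrees(R.from_matrix(M0.T@M).as_rotvec())/5).round(3))
E
python3 - <<'E'
from h import *
print(np.array(bot.get_calibration('wrist')['mount']).round(3))
M=down(.22); row(np.array([.495,.328,.24])-.06*M[:,0],M)
E
```

```text
[[-0.001  0.964  0.265  0.067]
 [ 1.     0.001 -0.    -0.   ]
 [-0.     0.265 -0.964 -0.132]
 [ 0.     0.     0.     1.   ]]
d [ 11.498 -10.32    0.046] w [  0.      0.    -15.252]
```

Call:
drive_tool(
  rows=[
    {"dx": 11.9,"dy": -11.9,"wz": -15.25,"hand": 60},
    {"dx": 11.9,"dy": -11.9,"wz": -15.25,"hand": 60},
    {"dx": 11.9,"dy": -11.9,"wz": -15.25,"hand": 60},
    {"dx": 11.9,"dy": -11.9,"wz": -15.25,"hand": 60},
    {"dx": 11.9,"dy": -11.9,"wz": -15.25,"hand": 60},
    {"dx": 11.9,"dy": -11.9,"wz": -15.25,"hand": 60},
    {"dx": 11.9,"dy": -11.9,"wz": -15.25,"hand": 60},
    {"dx": 11.9,"dy": -11.9,"wz": -15.25,"hand": 60},
    {"dx": 11.9,"dy": -11.9,"wz": -15.25,"hand": 60},
    {"dx": 11.9,"dy": -11.9,"wz": -15.25,"hand": 60},
    {"dx": 11.9,"dy": -11.9,"wz": -15.25,"hand": 60},
    {"dx": 11.9,"dy": -11.9,"wz": -15.25,"hand": 60},
    {"dx": 11.9,"dy": -11.9,"wz": -15.25,"hand": 60},
    {"dx": 11.9,"dy": -11.9,"wz": -15.25,"hand": 60},
    {"dx": 11.9,"dy": -11.9,"wz": -15.25,"hand": 60},
    {"dx": 11.9,"dy": -11.9,"wz": -15.25,"hand": 60},
    {"dx": 11.9,"dy": -11.9,"wz": -15.25,"hand": 60},
    {"dx": 11.9,"dy": -11.9,"wz": -15.25,"hand": 60},
    {"dx": 11.9,"dy": -11.9,"wz": -15.25,"hand": 60},
    {"dx": 11.9,"dy": -11.9,"wz": -15.25,"hand": 60},
  ],
)

```text
invalid input at $.rows[0]: expected keys dx, dy, dz, wx, wy, wz, hand
```

Run:
```python
from h import *
o=bot.get_obs();print(o['clock'],o['eef_pos'],o['joint_pos'])
C=cam('wrist');im=bot.camera('wrist');uv=proj(C,[.495,.328,.01])[0];print(uv)
m=mask(im,'wood',uv,150);print(m.sum())
p=fit([(C,m)],COV,[.495,.328,.22]);print(p)
a=im.copy();
for b in place(COV,[*p[0],p[1]]): cv2.polylines(a,[cv2.convexHull(proj(C,b).round().astype(np.int32))],True,(255,0,0))
save(a,'w1')
```

```text
0.75 [ 0.22186936 -0.44806733  0.24233209] [-1.11101793e+00  2.40546588e-01  4.99716879e-03  1.33521963e+00
 -4.27796280e-06  1.57080317e+00]
[160.24767576  86.13501111]Traceback (most recent call last):
  File "<stdin>", line 4, in <module>
  File "h.py", line 47, in mask
    n,l,st,ce=cv2.connectedComponentsWithStats(k); i=1+np.argmax(st[1:,4])
                                                       ~~~~~~~~~^^^^^^^^^^
    return _wrapfunc(a, 'argmax', axis=axis, out=out, **kwds)
    return bound(*args, **kwds)
ValueError: attempt to get argmax of an empty sequence
```

All keys are required.

Call:
drive_tool(
  rows=[
    {"dx": 11.9,"dy": -11.9,"dz": 0,"wx": 0,"wy": 0,"wz": -15.25,"hand": 60},
    {"dx": 11.9,"dy": -11.9,"dz": 0,"wx": 0,"wy": 0,"wz": -15.25,"hand": 60},
    {"dx": 11.9,"dy": -11.9,"dz": 0,"wx": 0,"wy": 0,"wz": -15.25,"hand": 60},
    {"dx": 11.9,"dy": -11.9,"dz": 0,"wx": 0,"wy": 0,"wz": -15.25,"hand": 60},
    {"dx": 11.9,"dy": -11.9,"dz": 0,"wx": 0,"wy": 0,"wz": -15.25,"hand": 60},
    {"dx": 11.9,"dy": -11.9,"dz": 0,"wx": 0,"wy": 0,"wz": -15.25,"hand": 60},
    {"dx": 11.9,"dy": -11.9,"dz": 0,"wx": 0,"wy": 0,"wz": -15.25,"hand": 60},
    {"dx": 11.9,"dy": -11.9,"dz": 0,"wx": 0,"wy": 0,"wz": -15.25,"hand": 60},
    {"dx": 11.9,"dy": -11.9,"dz": 0,"wx": 0,"wy": 0,"wz": -15.25,"hand": 60},
    {"dx": 11.9,"dy": -11.9,"dz": 0,"wx": 0,"wy": 0,"wz": -15.25,"hand": 60},
    {"dx": 11.9,"dy": -11.9,"dz": 0,"wx": 0,"wy": 0,"wz": -15.25,"hand": 60},
    {"dx": 11.9,"dy": -11.9,"dz": 0,"wx": 0,"wy": 0,"wz": -15.25,"hand": 60},
    {"dx": 11.9,"dy": -11.9,"dz": 0,"wx": 0,"wy": 0,"wz": -15.25,"hand": 60},
    {"dx": 11.9,"dy": -11.9,"dz": 0,"wx": 0,"wy": 0,"wz": -15.25,"hand": 60},
    {"dx": 11.9,"dy": -11.9,"dz": 0,"wx": 0,"wy": 0,"wz": -15.25,"hand": 60},
    {"dx": 11.9,"dy": -11.9,"dz": 0,"wx": 0,"wy": 0,"wz": -15.25,"hand": 60},
    {"dx": 11.9,"dy": -11.9,"dz": 0,"wx": 0,"wy": 0,"wz": -15.25,"hand": 60},
    {"dx": 11.9,"dy": -11.9,"dz": 0,"wx": 0,"wy": 0,"wz": -15.25,"hand": 60},
    {"dx": 11.9,"dy": -11.9,"dz": 0,"wx": 0,"wy": 0,"wz": -15.25,"hand": 60},
    {"dx": 11.9,"dy": -11.9,"dz": 0,"wx": 0,"wy": 0,"wz": -15.25,"hand": 60},
  ],
)

```text
clock: 2.8
eef_pos: [0.4907, 0.3483, 0.2423]
tool_rot: [0.626, 0.78, -0.0, 0.0]
ft_force: [-0.2, 0.3, 0.4]
grip_width: 0.0599
grasp_force: 0.0
```

```bash
cat > look.py <<'E'
from h import *
o=bot.get_obs();print(o['clock'],o['eef_pos'],o['joint_pos'].round(3))
C=cam('wrist');im=bot.camera('wrist');save(im,'w1');uv=proj(C,[.495,.328,.01])[0];print(uv)
m=mask(im,'wood',uv,170);print(m.sum())
p=fit([(C,m)],COV,[.495,.328,.22]);print(p)
a=im.copy()
for b in place(COV,[*p[0],p[1]]): cv2.polylines(a,[cv2.convexHull(proj(C,b).round().astype(np.int32))],True,(255,0,0))
save(a,'w1')
M=down(p[1]); row(np.array([*p[0],.028]),M)
E
python3 look.py
```

```text
2.8 [0.49071002 0.34826063 0.24228912] [ 0.617  0.448  0.302  1.425 -0.     1.969]
[277.79315768 198.69266619]
12777.0
(array([0.4957477 , 0.33032089]), np.float64(0.21560392886748297), np.float64(0.010946929454803467))
d [-0.365  0.02   4.293] w [-0.002  0.003  0.034]
```

View pics/w1.png

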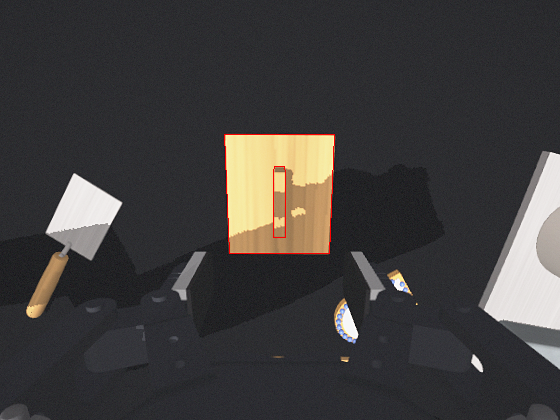

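The fit lies on the board (225–335, 134–254) with the bar at (279,202). I descend, grasp and lift.

Call:
drive_tool(
  rows=[
    {"dx": -0.36,"dy": 0.02,"dz": 1,"wx": 0,"wy": 0,"wz": 0.03,"hand": 60},
    {"dx": -0.36,"dy": 0.02,"dz": 2,"wx": 0,"wy": 0,"wz": 0.03,"hand": 60},
    {"dx": -0.36,"dy": 0.02,"dz": 3,"wx": 0,"wy": 0,"wz": 0.03,"hand": 60},
    {"dx": -0.36,"dy": 0.02,"dz": 3.7,"wx": 0,"wy": 0,"wz": 0.03,"hand": 60},
    {"dx": -0.36,"dy": 0.02,"dz": 4.1,"wx": 0,"wy": 0,"wz": 0.03,"hand": 60},
    {"dx": -0.36,"dy": 0.02,"dz": 4.29,"wx": 0,"wy": 0,"wz": 0.03,"hand": 60},
    {"dx": -0.36,"dy": 0.02,"dz": 4.29,"wx": 0,"wy": 0,"wz": 0.03,"hand": 30},
    {"dx": -0.36,"dy": 0.02,"dz": 4.29,"wx": 0,"wy": 0,"wz": 0.03,"hand": 0},
    {"dx": -0.36,"dy": 0.02,"dz": 4.29,"wx": 0,"wy": 0,"wz": 0.03,"hand": 0},
    {"dx": -0.36,"dy": 0.02,"dz": 4.29,"wx": 0,"wy": 0,"wz": 0.03,"hand": 0},
    {"dx": -0.36,"dy": 0.02,"dz": 4.29,"wx": 0,"wy": 0,"wz": 0.03,"hand": 0},
    {"dx": -0.36,"dy": 0.02,"dz": 4.29,"wx": 0,"wy": 0,"wz": 0.03,"hand": 0},
    {"dx": -0.36,"dy": 0.02,"dz": 4.29,"wx": 0,"wy": 0,"wz": 0.03,"hand": 0},
  ],
)

```text
clock: 4.15
eef_pos: [0.4973, 0.3327, 0.0301]
tool_rot: [0.626, 0.78, 0.002, 0.001]
ft_force: [-0.6, -0.2, 6.7]
grip_width: 0.0109
grasp_force: 60.7
```

Call:
drive_tool(
  rows=[
    {"dx": 0,"dy": 0,"dz": -0.3,"wx": 0,"wy": 0,"wz": 0,"hand": 0},
    {"dx": 0,"dy": 0,"dz": -1,"wx": 0,"wy": 0,"wz": 0,"hand": 0},
    {"dx": 0,"dy": 0,"dz": -2,"wx": 0,"wy": 0,"wz": 0,"hand": 0},
    {"dx": 0,"dy": 0,"dz": -3,"wx": 0,"wy": 0,"wz": 0,"hand": 0},
    {"dx": 0,"dy": 0,"dz": -3.6,"wx": 0,"wy": 0,"wz": 0,"hand": 0},
    {"dx": 0,"dy": 0,"dz": -3.6,"wx": 0,"wy": 0,"wz": 0,"hand": 0},
    {"dx": 0,"dy": 0,"dz": -3.6,"wx": 0,"wy": 0,"wz": 0,"hand": 0},
  ],
)

```text
clock: 4.85
eef_pos: [0.496, 0.3319, 0.2082]
tool_rot: [0.626, 0.78, 0.001, 0.0]
ft_force: [-0.5, -0.8, -2.5]
grip_width: 0.0109
grasp_force: 59.6
```

Run:
```python
from h import *
o=bot.get_obs();print(o['clock'],o['eef_pos'],o['ft_force'].round(1),o['ft_torque'].round(2),o['grip_width'])
C=cam('wrist');im=bot.camera('wrist');save(im,'w2')
for t in ('scene','side'): save(bot.camera(t),t+'2')
# high pose over the case: TCP 20cm up, offset so camera sees case
M=down(.042); row(np.array([.4865,-.3405,.22])+.03*M[:,0],M)
```

```text
4.85 [0.49600489 0.33193668 0.2082358 ] [-0.5 -0.8 -2.5] [ 0.01 -0.04 -0.03] 0.010934292806556712
d [-12.489  -2.952  -0.259] w [-0.049  0.024  2.008]
```

View pics/w2.png

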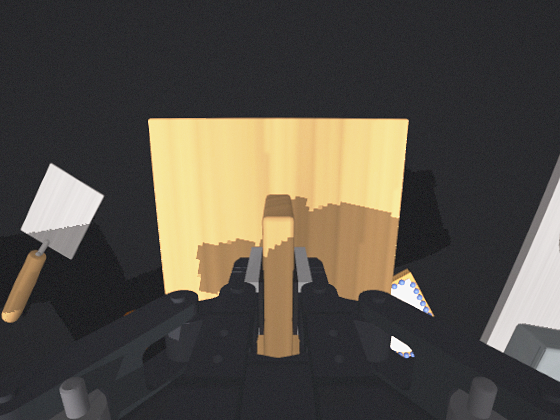

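The cover is held, with its front edge at row 119, columns 150–408, symmetric about the fingers. I check its pose in the hand and drive towards the case.

```bash
python3 - <<'E'
from h import *
from scipy.optimize import least_squares
C=cam('wrist');o=bot.get_obs();M=R.from_quat(o['tool_rot']).as_matrix()
L=M@np.diag([1,1,1]) # cover axes: x=tool y, y=tool x, z=-tool z
def pts(t,h,pitch,B):
    A=np.column_stack([M[:,1],M[:,0],-M[:,2]])@R.from_euler('x',pitch).as_matrix()
    return o['eef_pos']+M@np.array([t,0,h])+B@A.T
top=np.array([[-.06,.07,.008],[.06,.07,.008]]);bot_=top-[0,0,.008]; bar=np.array([[-.006,.035,.048],[.006,.035,.048]])
for a in [(-.002,.030,0),(-.002,.030,.05),(0.001,.030,0)]: print(a,proj(C,pts(*a,np.r_[top,bot_,bar])).round(0).tolist())
E
python3 - <<'E'
import cv2,numpy as np
im=cv2.imread('pics/w2.png')
print(im[112:126,280,2], im[185:220,278,2], im[119:125,140:160,2][0], im[122,398:415,2])
E
```

```text
(-0.002, 0.03, 0) [[146.0, 119.0], [409.0, 118.0], [153.0, 119.0], [402.0, 118.0], [261.0, 217.0], [294.0, 217.0]]
(-0.002, 0.03, 0.05) [[143.0, 120.0], [411.0, 119.0], [150.0, 119.0], [405.0, 118.0], [261.0, 225.0], [294.0, 225.0]]
(0.001, 0.03, 0) [[146.0, 112.0], [409.0, 112.0], [152.0, 112.0], [403.0, 112.0], [261.0, 209.0], [294.0, 209.0]]
[ 42  41  44  40  36  91 203 248 246 245 245 245 245 245] [245 245 245 245 245 245 245 246 250 210 132 129 139 143 145 138 140 144
 142 137 141 144 147 142 144 143 142 139 142 138 137 166 211 228 235] [ 47  43  40  38  40  47  42  28 149 232 250 248 247 247 248 248 248 248
 248 248] [246 246 246 246 246 246 246 247 248 252 169  31  38  37  49  41  41]
```

Call:
drive_tool(
  rows=[
    {"dx": -0.7,"dy": -0.15,"dz": -0.25,"wx": 0,"wy": 0,"wz": 0.1,"hand": 0},
    {"dx": -1.4,"dy": -0.3,"dz": -0.25,"wx": 0,"wy": 0,"wz": 0.2,"hand": 0},
    {"dx": -2.1,"dy": -0.5,"dz": -0.25,"wx": 0,"wy": 0,"wz": 0.3,"hand": 0},
    {"dx": -2.8,"dy": -0.7,"dz": -0.25,"wx": 0,"wy": 0,"wz": 0.5,"hand": 0},
    {"dx": -3.5,"dy": -0.85,"dz": -0.25,"wx": 0,"wy": 0,"wz": 0.6,"hand": 0},
    {"dx": -4.2,"dy": -1.0,"dz": -0.25,"wx": 0,"wy": 0,"wz": 0.7,"hand": 0},
    {"dx": -4.9,"dy": -1.2,"dz": -0.25,"wx": 0,"wy": 0,"wz": 0.8,"hand": 0},
    {"dx": -5.6,"dy": -1.35,"dz": -0.25,"wx": 0,"wy": 0,"wz": 0.9,"hand": 0},
    {"dx": -6.3,"dy": -1.5,"dz": -0.25,"wx": 0,"wy": 0,"wz": 1.0,"hand": 0},
    {"dx": -7.0,"dy": -1.65,"dz": -0.25,"wx": 0,"wy": 0,"wz": 1.1,"hand": 0},
    {"dx": -7.7,"dy": -1.8,"dz": -0.25,"wx": 0,"wy": 0,"wz": 1.2,"hand": 0},
    {"dx": -8.4,"dy": -2.0,"dz": -0.25,"wx": 0,"wy": 0,"wz": 1.3,"hand": 0},
    {"dx": -9.1,"dy": -2.15,"dz": -0.25,"wx": 0,"wy": 0,"wz": 1.5,"hand": 0},
    {"dx": -9.8,"dy": -2.3,"dz": -0.25,"wx": 0,"wy": 0,"wz": 1.6,"hand": 0},
    {"dx": -10.5,"dy": -2.5,"dz": -0.25,"wx": 0,"wy": 0,"wz": 1.7,"hand": 0},
    {"dx": -11.2,"dy": -2.65,"dz": -0.25,"wx": 0,"wy": 0,"wz": 1.8,"hand": 0},
    {"dx": -11.9,"dy": -2.8,"dz": -0.25,"wx": 0,"wy": 0,"wz": 1.9,"hand": 0},
    {"dx": -12.5,"dy": -2.95,"dz": -0.25,"wx": 0,"wy": 0,"wz": 2.0,"hand": 0},
    {"dx": -12.5,"dy": -2.95,"dz": -0.25,"wx": 0,"wy": 0,"wz": 2.0,"hand": 0},
    {"dx": -12.5,"dy": -2.95,"dz": -0.25,"wx": 0,"wy": 0,"wz": 2.0,"hand": 0},
  ],
)

```text
clock: 7.0
eef_pos: [0.4855, -0.3102, 0.2181]
tool_rot: [0.692, 0.721, -0.0, -0.002]
ft_force: [-0.3, 0.2, -2.8]
grip_width: 0.0113
grasp_force: 59.5
```

```bash
cat >> h.py <<'E'
CP=np.array([.4866,-.3403,.042])
def tcp(xe,ze,tilt,cp=CP): # low (-x) bottom edge of held cover in case frame -> TCP pose
    M=down(cp[2],tilt); a=M[:,1]  # cover x axis
    Rz=R.from_euler('z',cp[2]).as_matrix()
    edge=np.array([*cp[:2],0])+Rz@np.array([xe,0,ze])
    return edge+.06*a-M[:,2]*.031+.002*M[:,0],M
E
cat > wp.py <<'E'
from h import *
o=bot.get_obs();print(o['clock'],o['eef_pos'].round(4),o['ft_force'].round(1))
t=.21
for w in [(-.005,.11,t),(-.005,.0524,t),(-.066,.039,t),(-.066,.038,0),(-.061,.038,0),(-.061,.035,0)]: row(*tcp(*w))
E
python3 wp.py
```

```text
7.0 [ 0.4855 -0.3102  0.2181] [-0.3  0.2 -2.8]
d [-0.565  0.946  1.3  ] w [-2.444 -0.033 -0.014]
d [-0.568  0.95   2.452] w [-2.444 -0.033 -0.014]
d [-0.57  -0.27   2.724] w [-2.444 -0.033 -0.014]
d [-0.571 -0.113  2.98 ] w [-0.038 -0.034 -0.01 ]
d [-0.571 -0.013  2.98 ] w [-0.038 -0.034 -0.01 ]
d [-0.571 -0.013  3.04 ] w [-0.038 -0.034 -0.01 ]
```

Call:
drive_tool(
  rows=[
    {"dx": -0.3,"dy": 0.5,"dz": 0.3,"wx": -1,"wy": 0,"wz": 0,"hand": 0},
    {"dx": -0.57,"dy": 0.95,"dz": 0.7,"wx": -2.44,"wy": -0.03,"wz": 0,"hand": 0},
    {"dx": -0.57,"dy": 0.95,"dz": 1.3,"wx": -2.44,"wy": -0.03,"wz": 0,"hand": 0},
    {"dx": -0.57,"dy": 0.95,"dz": 1.3,"wx": -2.44,"wy": -0.03,"wz": 0,"hand": 0},
    {"dx": -0.57,"dy": 0.95,"dz": 1.3,"wx": -2.44,"wy": -0.03,"wz": 0,"hand": 0},
  ],
)

```text
clock: 7.5
eef_pos: [0.5346, -0.3349, 0.1544]
tool_rot: [0.688, 0.718, 0.076, 0.072]
ft_force: [0.2, 0.0, -2.2]
grip_width: 0.0111
grasp_force: 59.5
```

```bash
python3 wp.py
python3 - <<'E'
from h import *
o=bot.get_obs();M=R.from_quat(o['tool_rot']).as_matrix()
A=np.column_stack([M[:,1],M[:,0],-M[:,2]])
org=o['eef_pos']+M@np.array([-.002,0,.031])
cr=[]
for n in('scene','side'):
    C=cam(n);im=bot.camera(n);a=cv2.resize(im,None,fx=4,fy=4,interpolation=cv2.INTER_CUBIC)
    for B,col in [(place(CASE,CP),(255,0,0)),([b@A.T+org for b in COV],(0,0,255))]:
        for b in B: cv2.polylines(a,[cv2.convexHull((proj(C,b)*4+2).round().astype(np.int32))],True,col)
    u=(proj(C,[*CP[:2],.06])[0]*4).astype(int); cr.append(a[max(u[1]-300,0):max(u[1]-300,0)+480,u[0]-200:u[0]+200])
save(np.hstack(cr),'ov')
E
```

```text
7.5 [ 0.5346 -0.3349  0.1544] [ 0.2  0.  -2.2]
d [-0.028 -0.026  0.027] w [-0.    -0.004  0.022]
d [-0.028 -0.266  1.153] w [-0.    -0.004  0.022]
d [-0.025 -1.515  1.161] w [-0.    -0.004  0.022]
d [-0.026 -1.416  1.444] w [ 2.406e+00 -1.000e-03  2.200e-02]
d [-0.026 -1.318  1.465] w [ 2.406e+00 -1.000e-03  2.200e-02]
d [-0.026 -1.331  1.524] w [ 2.406e+00 -1.000e-03  2.200e-02]
```

View pics/ov.png

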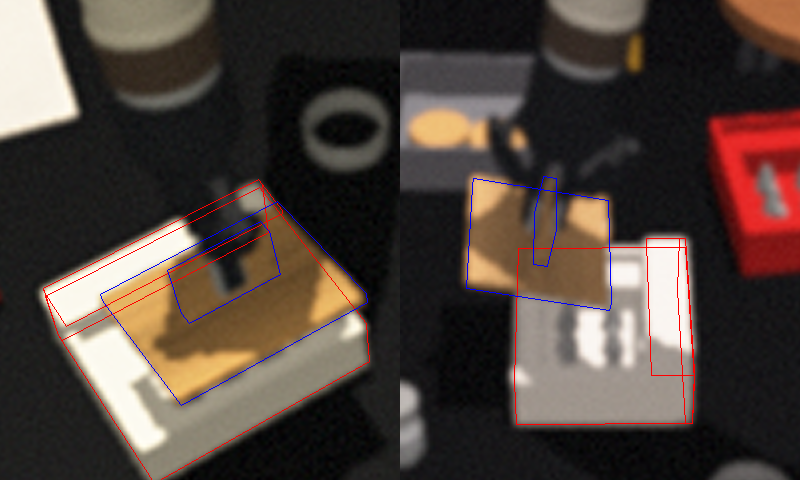

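Overlays of the case (red) and the held cover (blue) match both views within about 2 mm. Next I lower and slide in along the slope.

Call:
drive_tool(
  rows=[
    {"dx": -0.03,"dy": -0.15,"dz": 0.6,"wx": 0,"wy": 0,"wz": 0,"hand": 0},
    {"dx": -0.03,"dy": -0.27,"dz": 1.15,"wx": 0,"wy": 0,"wz": 0,"hand": 0},
    {"dx": -0.03,"dy": -0.27,"dz": 1.15,"wx": 0,"wy": 0,"wz": 0,"hand": 0},
    {"dx": -0.03,"dy": -0.5,"dz": 1.15,"wx": 0,"wy": 0,"wz": 0,"hand": 0},
    {"dx": -0.03,"dy": -0.75,"dz": 1.15,"wx": 0,"wy": 0,"wz": 0,"hand": 0},
    {"dx": -0.03,"dy": -0.95,"dz": 1.16,"wx": 0,"wy": 0,"wz": 0,"hand": 0},
    {"dx": -0.03,"dy": -1.1,"dz": 1.16,"wx": 0,"wy": 0,"wz": 0,"hand": 0},
    {"dx": -0.03,"dy": -1.1,"dz": 1.16,"wx": 0,"wy": 0,"wz": 0,"hand": 0},
  ],
)

```text
clock: 8.4
eef_pos: [0.4923, -0.3404, 0.0873]
tool_rot: [0.689, 0.717, 0.076, 0.074]
ft_force: [-0.1, 0.1, -1.7]
grip_width: 0.0114
grasp_force: 59.7
```

```bash
python3 wp.py
```

```text
8.4 [ 0.4923 -0.3404  0.0873] [-0.1  0.1 -1.7]
d [ 0.044  1.087 -1.106] w [ 0.026  0.031 -0.007]
d [0.047 0.845 0.02 ] w [ 0.026  0.031 -0.007]
d [ 0.046 -0.404  0.025] w [ 0.026  0.031 -0.007]
d [ 0.047 -0.306  0.309] w [ 2.433  0.03  -0.01 ]
d [ 0.047 -0.209  0.33 ] w [ 2.433  0.03  -0.01 ]
d [ 0.047 -0.221  0.388] w [ 2.433  0.03  -0.01 ]
```

Call:
drive_tool(
  rows=[
    {"dx": 0.03,"dy": -0.2,"dz": 0.02,"wx": 0,"wy": 0.03,"wz": 0,"hand": 0},
    {"dx": 0.03,"dy": -0.4,"dz": 0.02,"wx": 0,"wy": 0.03,"wz": 0,"hand": 0},
    {"dx": 0.03,"dy": -0.4,"dz": 0.02,"wx": 0,"wy": 0.03,"wz": 0,"hand": 0},
  ],
)

```text
clock: 8.7
eef_pos: [0.4724, -0.3389, 0.0809]
tool_rot: [0.688, 0.718, 0.076, 0.072]
ft_force: [-0.5, -0.4, -2.4]
grip_width: 0.0108
grasp_force: 59.7
```

```bash
python3 wp.py
```

```text
8.7 [ 0.4724 -0.3389  0.0809] [-0.5 -0.4 -2.4]
d [ 0.003  1.5   -1.151] w [ 0.006 -0.018 -0.005]
d [ 0.002  1.259 -0.024] w [ 0.006 -0.018 -0.005]
d [ 0.001  0.01  -0.017] w [ 0.006 -0.018 -0.005]
d [0.001 0.109 0.266] w [ 2.412 -0.018 -0.003]
d [0.001 0.206 0.287] w [ 2.412 -0.018 -0.003]
d [0.001 0.194 0.346] w [ 2.412 -0.018 -0.003]
```

No contact. Levelling now.

Call:
drive_tool(
  rows=[
    {"dx": 0,"dy": 0.02,"dz": 0.06,"wx": 0.6,"wy": 0,"wz": 0,"hand": 0},
    {"dx": 0,"dy": 0.05,"dz": 0.12,"wx": 1.2,"wy": 0,"wz": 0,"hand": 0},
    {"dx": 0,"dy": 0.08,"dz": 0.2,"wx": 1.8,"wy": 0,"wz": 0,"hand": 0},
    {"dx": 0,"dy": 0.11,"dz": 0.26,"wx": 2.41,"wy": -0.02,"wz": 0,"hand": 0},
    {"dx": 0,"dy": 0.2,"dz": 0.28,"wx": 2.41,"wy": -0.02,"wz": 0,"hand": 0},
    {"dx": 0,"dy": 0.2,"dz": 0.28,"wx": 2.41,"wy": -0.02,"wz": 0,"hand": 0},
  ],
)

```text
clock: 9.3
eef_pos: [0.4883, -0.3389, 0.0699]
tool_rot: [0.691, 0.722, 0.001, 0.002]
ft_force: [0.3, 0.1, -2.1]
grip_width: 0.0109
grasp_force: 59.8
```

```bash
python3 wp.py
```

```text
9.3 [ 0.4883 -0.3389  0.0699] [ 0.3  0.1 -2.1]
d [ 0.008  0.917 -1.654] w [-2.358  0.018  0.021]
d [ 0.01   0.912 -0.502] w [-2.358  0.018  0.021]
d [ 0.013 -0.309 -0.239] w [-2.358  0.018  0.021]
d [ 0.013 -0.155  0.018] w [0.048 0.02  0.019]
d [ 0.013 -0.055  0.018] w [0.048 0.02  0.019]
d [ 0.013 -0.055  0.078] w [0.048 0.02  0.019]
```

Lowering until contact is felt.

Call:
drive_tool(
  rows=[
    {"dx": 0,"dy": 0,"dz": 0.04,"wx": 0.04,"wy": 0,"wz": 0,"hand": 0},
    {"dx": 0,"dy": 0,"dz": 0.08,"wx": 0.04,"wy": 0,"wz": 0,"hand": 0},
    {"dx": 0,"dy": 0,"dz": 0.08,"wx": 0.04,"wy": 0,"wz": 0,"hand": 0},
  ],
)

```text
clock: 9.6
eef_pos: [0.4868, -0.339, 0.0664]
tool_rot: [0.692, 0.722, -0.001, 0.0]
ft_force: [-0.1, 0.3, -1.5]
grip_width: 0.0109
grasp_force: 59.8
```

Call:
drive_tool(
  rows=[
    {"dx": 0,"dy": 0,"dz": 0.02,"wx": 0,"wy": 0,"wz": 0,"hand": 0},
    {"dx": 0,"dy": 0,"dz": 0.03,"wx": 0,"wy": 0,"wz": 0,"hand": 0},
    {"dx": 0,"dy": 0,"dz": 0.03,"wx": 0,"wy": 0,"wz": 0,"hand": 0},
  ],
)

```text
clock: 9.9
eef_pos: [0.4868, -0.3392, 0.0661]
tool_rot: [0.692, 0.722, -0.001, 0.001]
ft_force: [-3.0, 0.1, 5.7]
grip_width: 0.0114
grasp_force: 61.0
```

Contact at z = 0.066, so the cover sits on the ledge. I release with a small opening, then rise.

Call:
drive_tool(
  rows=[
    {"dx": 0,"dy": 0,"dz": 0,"wx": 0,"wy": 0,"wz": 0,"hand": 20},
    {"dx": 0,"dy": 0,"dz": 0,"wx": 0,"wy": 0,"wz": 0,"hand": 26},
    {"dx": 0,"dy": 0,"dz": 0,"wx": 0,"wy": 0,"wz": 0,"hand": 26},
    {"dx": 0,"dy": 0,"dz": -0.3,"wx": 0,"wy": 0,"wz": 0,"hand": 26},
    {"dx": 0,"dy": 0,"dz": -0.8,"wx": 0,"wy": 0,"wz": 0,"hand": 26},
    {"dx": 0,"dy": 0,"dz": -1.5,"wx": 0,"wy": 0,"wz": 0,"hand": 26},
    {"dx": 0,"dy": 0,"dz": -2.4,"wx": 0,"wy": 0,"wz": 0,"hand": 26},
    {"dx": 0.6,"dy": 0,"dz": -3.4,"wx": 0,"wy": 0,"wz": 0,"hand": 26},
    {"dx": 0.6,"dy": 0,"dz": -3.4,"wx": 0,"wy": 0,"wz": 0,"hand": 26},
  ],
)

```text
clock: 10.8
eef_pos: [0.4885, -0.3086, 0.2411]
tool_rot: [0.691, 0.722, 0.0, 0.005]
ft_force: [0.4, -0.1, 0.8]
grip_width: 0.026
grasp_force: 0.0
```

Run:
```python
from h import *
C=cam('wrist');im=bot.camera('wrist');m=mask(im,'wood',proj(C,[*CP[:2],.05])[0],170)
p=fit([(C,m)],COV,CP,.036);print(p,bot.get_obs()['clock'],'in case frame',R.from_euler('z',-CP[2]).apply([p[0][0]-CP[0],p[0][1]-CP[1],0]))
a=im.copy()
for b in place(COV,[*p[0],p[1]],.036)+place(CASE,CP): cv2.polylines(a,[cv2.convexHull(proj(C,b).round().astype(np.int32))],True,(255,0,0))
save(a,'end')
```

```text
(array([ 0.50096545, -0.34084921]), np.float64(0.04784668676876344), np.float64(0.22831237316131592)) 10.85 in case frame [ 0.01432972 -0.0011519   0.        ]
```

View pics/end.png

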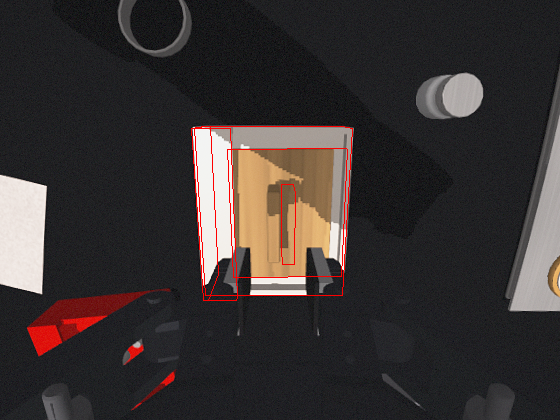

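The case outline matches. The cover fit is skewed because the lip hides the cover's left part. The cover's visible right edge is near column 333 and the bar near 273, so I compare those with predictions.

Run:
```python
from h import *
C=cam('wrist');im=cv2.imread('pics/end.png')[:,:,::-1].copy()
raw=bot.camera('wrist')
Rz=R.from_euler('z',CP[2]).as_matrix()
a=raw[100:320,170:380].copy();a=cv2.resize(a,None,fx=2.7,fy=2.7,interpolation=cv2.INTER_CUBIC)
for x,col in ((0,(255,0,0)),(-.006,(0,0,255))):
    p=CP[:2]+(Rz@[x,0.001,0])[:2]
    for b in place(COV,[*p,CP[2]],.036): cv2.polylines(a,[cv2.convexHull(((proj(C,b)-[170,100])*2.7+1).round().astype(np.int32))],True,col)
save(a,'end2')
```

```text
(no output)
```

View pics/end2.png

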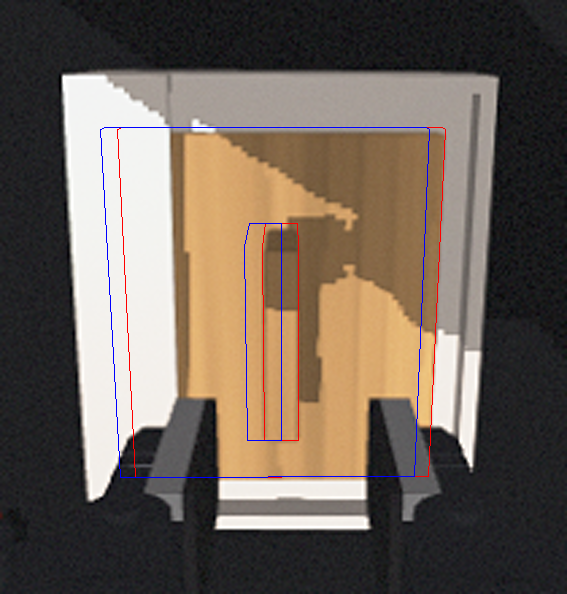

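The red prediction (cover centred, underside 36 mm up, level) coincides with the board edges and the bar. The cover is home and the gripper is clear.

```bash
python3 -c "
from workcell import bot
print(bot.job_done())"
```

```text
the job is handed in; nothing more can be done
None
```

The smaller cover lies flat, about centred and released in the white case, going by the last wrist view; the larger cover and cookie were not touched, and I handed the job in at about 11 s (it returned no verdict).

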